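# Clamp a glass column in the bench column holder

## Task

The glass column is lying loose in the V saddle of the bench clamp. Swing the clamp's hinged steel half over it and lower it gently onto the glass, swing the bolt upright into the fork's slot, then push its black cap nut down until it bears on the fork and the column is held snugly. The column is glass: do not squeeze it hard, and leave it where it lies, as well as everything else on the bench.

Things in the scene. Friction and masses are not known exactly. Their poses are not given: they have to be found in the camera images.
- clamp: Fixed bench clamp: aluminium base plate 150 x 90 x 12 mm and all that is hinged to it. Origin on the table under the column's axis; z up; y along the column; +x towards the swing bolt, -x towards the hinge of the steel half.
- strap_hinge (a point): Middle of the hinge axis of the steel half, on the clamp at x = -32, y = 0, z = 42 mm; the axis runs along the clamp's y, between two cheeks with tops at z = 50 mm and outer faces at y = +-22 mm. On the glass, the half acts as a lever: 10 N down on the fork squeezes the glass with about 24 N.
- strap (a joint): Angle (rad) of the clamp's steel half, an arched flat bar 24 mm wide ending in a fork. 0 = level, fork towards the clamp's +x; grows as it opens: 1.57 = fork straight up, more = leaning back to -x; stop at 2.0. The stiff hinge (0.07 N m) holds it where it is left. Closed on the glass it reads between -0.1 and 0.1, by the unknown setting of shoe and saddle.
- strap_fork (a point): Middle of the slot of the steel half's fork, 77 mm from the hinge axis, in mid thickness. Fork 24 mm wide (y), 8 mm thick, reaching 11 mm farther out; slot 12 mm wide, open at the end, closed end 68 mm from the hinge axis. Its sides can be pinched, fingers closing along the clamp's y. The arch between hinge and fork rises 23 mm above the line from hinge axis to fork.
- shoe: Rubber shoe 20 x 24 x 6 mm on a set screw inside the arch of the steel half, the part that rests on the glass. Origin at the centre of its face towards the glass, 32 mm from the hinge axis along the half and 13 mm (set anywhere from 11.7 to 14.3; it does not move in the task) above the line from hinge axis to fork.
- bolt_pivot (a point): Middle of the swing bolt's pivot, on the clamp at x = 43, y = 0, z = 22 mm; the pivot axis runs along the clamp's y, between cheeks 23 mm wide over all, up to z = 30 mm.
- bolt (a joint): Swing bolt's angle (rad): 0 = upright, in the fork's slot when the steel half is closed; grows as it leans out to the clamp's +x; stops at -0.05 and 1.4; its stiff pivot (0.08 N m) holds it where it is left. Shank 9 mm diameter, 44 mm long from the pivot. The nut on it is wider than the slot, so the steel half has to be closed first.
- nut (a joint): How far (m) the black cap nut has been pushed down the bolt: 0 at the top, stop 0.020. It slides without turning, with a grip of about 8 N both ways, and stays where it is left. It meets the fork after about 6 to 18 mm, by the setting of shoe and saddle; from there the push felt rises with every mm. The glass is snug from a total push of about 12 N, in danger from about 20 N.
- nut_top (a point): Centre of the flat closed top of the cap nut, 66 mm from the bolt's pivot when the nut reads 0. The nut is a ribbed black cap, 28 mm diameter and 30 mm tall, its underside therefore 36 mm from the pivot.
- tube: Glass column lying loose in the rubber V saddle: 26 mm diameter, 180 mm long, white end fittings 31 mm diameter and 16 mm long beyond that, then thin nipples; axis along its y, origin at its centre, about 42 mm (40.8 to 43.2) above the table.
- vial: Bystander: small amber vial, 22 mm diameter, 42 mm tall; origin under its centre.
- ferrule: Bystander: black rubber ring, 40 mm diameter, 9 mm tall, lying flat; origin under its centre.
- driver: Bystander: screwdriver 150 mm long, lying on the table along its x; origin under its middle.
- bottle: Bystander: white bottle with blue cap, 68 mm diameter, 150 mm tall; origin under its centre.
- tipbox: Bystander: clear and yellow box of pipette tips, 85 x 120 x 64 mm; origin under its centre.
- rack: Bystander: blue block rack of small tubes, 100 x 200 x 61 mm; origin under its centre.
- pipette: Bystander: white hand pipette lying along its y, about 270 mm long, 26 mm thick; origin on the table under its body.
Not all that is in view belongs to the job. Leave any turquoise look-alike of the clamp alone.

How it is judged:
By the outcome, as a careful person would: the job done as asked, in the order asked, and still so for the second after the job is handed in, with the robot touching nothing.
It also fails if it takes over 67 s, if anything falls off the work surface, if the arm or the gripper's body presses on something with over 40 N, if the wrist force passes 120 N, or if a joint passes its speed limit or range.

## Robot

A 7-joint arm with a two-finger parallel gripper is mounted at the origin on the work surface. World frame = base frame: x ahead of the robot, y to its left, z up, the work surface at z = 0. Lengths are in m, angles in rad, forces in N, time in s.
With the tool pointing down it reaches from about 0.4 to 0.85 m from the base axis. Payload 4.5 kg.
Tool frame: the origin (TCP) lies on the centre line of the jaws, within the pads' length; the fingertips stand r.tips_ahead ahead of it and the grasp point (between the pads) is the TCP (r.tips_ahead is the distance from the TCP to the fingertips, in m); z points along the fingers, y is the direction in which the jaws open and shut (so a half turn about z gives the same grasp; the last joint's range is limited). The gripper opens to 88 mm and grips with 3 to 60 N. Pads are 18 mm wide; open, the fingers measure 123 mm over their backs; the gripper's body (75 mm by 187 mm) begins 45 mm behind the grasp point.
Start: joints at [-1.203, 0.689, -0.195, 1.565, 0.157, 0.902, -0.215], TCP at [0.205, 0.591, 0.227] pointing down, gripper open.
Joint ranges: [-3.01, 3.01], [-0.46, 2.08], [-1.47, 1.51], [0.13, 2.56], [-1, 4.14], [0.04, 2.09], [-2.66, 2.66]. Speed limits (rad/s): [2.57, 2.57, 3.14, 3.14, 3.14, 3.14, 3.14].

## Interface

Orientations are given as a unit quaternion [x, y, z, w].
In Python, from plant import r gives the robot as it stands.
- The arm moves only by the shell command python3 -m inch 'ROWS' [FORCE]. ROWS is JSON, a list of rows, each a list of 5 numbers: the shift along the world's x, y, z in units of 25 mm (1.0 is 25 mm), then the turn about the world's z in units of 6 degrees (1.0 is 6 degrees), then the finger opening in mm, from 0 to 88.1. A call has 1 to 5 rows; each row shifts and turns the commanded pose from where the row before left it; what a row does not reach is not made up. A row lasts 1/10 s, in which the tool goes at most 50 mm and 8.59 degrees, less where a joint would pass 70% of its speed; a pose out of reach is approached as far as the arm can. A call is refused whole if a number of a shift passes 1 or a number of a turn 1, either way. A call with a gripper value outside its range is refused whole. The fingers move at their own pace and stop on an object; FORCE is the grip in N (left out, the last holds). Time passes only in rows, so rows that do not move let the fingers close. It gives the time, the measured TCP pose, the force and the opening at its end, in the units of the state.
- r.get_state(): the state, without advancing time (a new reading comes with each control period).
- r.snapshot(name): name is "scene" or "top"; returns a dict with "pixels" (400x640x3 uint8, red, green, blue), "range_z" (400x640 float32, m along the optical axis (not along the pixel's ray), 0 where there is no reading), "K" (3x3 intrinsics, pixels), "position" and "attitude" of the camera in the world. Camera axes: x right, y up, looking along -z (the intrinsics and any distortion apply to the point x, -y, -z); pixel columns grow to the right and rows downward; lengths in m; the calibration is good to about 2 mm. A picture is of the moment at which its call begins.
- r.finish_job(): hands the job in, once; it reports no verdict.
The state is a dict: "clock": time; "q": joint angles; "qd": joint speeds; "joint_torque": joint torques, N m; "tool_pos": TCP position; "eef_rot": TCP orientation; "contact_force": force on the tool from outside, world axes, zero at the start; "moment": the same for the moment, N m; "opening": opening from 0.0 (shut) to 1.0 (fully open).
Only numpy, scipy, OpenCV 4.12 (cv2) and the standard library are available. Lean on these libraries where they do the work, as an engineer would, in place of code of your own. Each camera call takes 0.05 s, during which the arm holds its last target. There are 200 camera calls.

## Working session

There is one attempt and no reset: what is moved stays moved. The work goes in short steps, Python scripts to look and compute and a shell command to move; the robot and the scene stay as the last step left them, time stands still between calls to the robot, and variables do not carry over. Pictures are saved under pics/ and viewed, about 8 in all and at most 12, crops included, and the job is handed in when it is done.

```bash
mkdir -p pics; ls
cat > h.py <<'E'
import numpy as np, cv2
from plant import r
from scipy.spatial.transform import Rotation as R
def snap(n):
    s=r.snapshot(n); a=np.array(s["attitude"],float)
    s["R"]=a if a.shape==(3,3) else R.from_quat(a).as_matrix()
    s["bgr"]=cv2.cvtColor(np.array(s["pixels"]),cv2.COLOR_RGB2BGR); s["p"]=np.array(s["position"]); s["K"]=np.array(s["K"]); return s
def cloud(s):
    z=np.array(s["range_z"]);v,u=np.mgrid[:400,:640];K=s["K"]
    P=np.stack([(u-K[0,2])/K[0,0]*z,-(v-K[1,2])/K[1,1]*z,-z],-1)@s["R"].T+s["p"]; P[z==0]=np.nan; return P
def proj(s,X):
    c=(np.atleast_2d(X)-s["p"])@s["R"];K=s["K"]
    return np.c_[K[0,0]*c[:,0]/-c[:,2]+K[0,2],K[1,1]*-c[:,1]/-c[:,2]+K[1,2]]
E
python3 - <<'E'
from h import *
for n in("scene","top"):
    s=snap(n);cv2.imwrite(f"pics/{n}0.png",s["bgr"]);print(n,s["p"],s["R"].round(3).tolist(),s["K"].tolist(),[k for k in s])
print(r.get_state(),r.tips_ahead)
E
```

```text
pics
scene [1.4357073  0.27733579 0.87487051] [[-0.303, -0.602, 0.739], [0.953, -0.197, 0.23], [0.007, 0.774, 0.633]] [[495.9556058012907, 0.0, 315.761308432372], [0.0, 495.9556058012907, 206.90260971526857], [0.0, 0.0, 1.0]] ['pixels', 'range_z', 'K', 'position', 'attitude', 'R', 'bgr', 'p']
top [ 0.2287301  -0.01776967  1.64208905] [[0.012, 0.985, -0.17], [-1.0, 0.011, -0.007], [-0.005, 0.17, 0.985]] [[499.57505966443546, 0.0, 316.77909848497046], [0.0, 499.57505966443546, 202.58689573336065], [0.0, 0.0, 1.0]] ['pixels', 'range_z', 'K', 'position', 'attitude', 'R', 'bgr', 'p']
{'clock': 0.1, 'q': array([-1.20318033,  0.68986515, -0.19455225,  1.56622767,  0.15733151,
        0.90251432, -0.21510019]), 'qd': array([-0.0032562 , -0.00265887,  0.00069329, -0.00444885,  0.00013786,
        0.00015713,  0.00115149]), 'joint_torque': array([-3.47098714e-03, -5.28497493e+01, -1.27184920e+00, -1.53837347e+01,
       -5.26088127e-02,  1.89352191e-03,  5.44931891e-05]), 'tool_pos': array([0.20462535, 0.58993753, 0.22601619]), 'eef_rot': array([ 1.66075396e-01,  9.86112726e-01, -8.05956244e-04, -7.10653969e-05]), 'contact_force': array([ 0.03139549, -0.17778977,  0.5881155 ]), 'moment': array([-0.06424257, -0.01959836,  0.07649416]), 'opening': 0.997932223443604} 0.019
```

View pics/scene0.png

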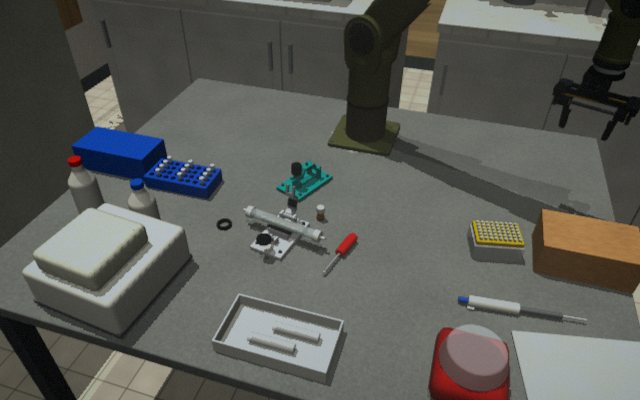

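View pics/top0.png

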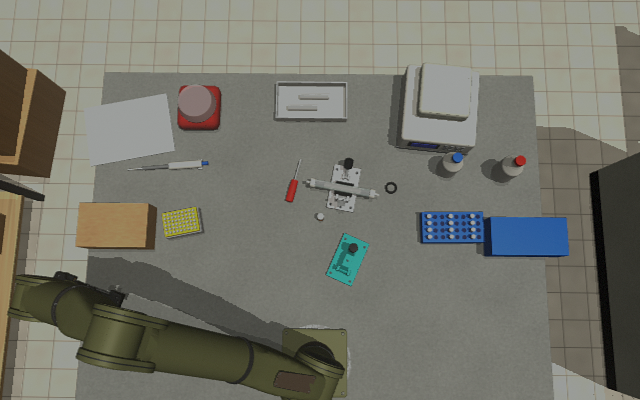

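The scene view shows the clamp at about (285,230), with the black nut at (265,240) leaning toward the camera. The top view shows the clamp at (344,188), its nut at (348,163) toward world +x, and the vial at (320,216) and driver at (294,182) close by. The turquoise look-alike is at (347,258).

```bash
cat > m.py <<'E'
from h import *
t=snap("top");s=snap("scene");C=cloud(t);D=cloud(s)
np.savez("d0.npz",C=C,D=D)
a=cv2.resize(t["bgr"][140:230,285:405],None,fx=5,fy=5,interpolation=cv2.INTER_CUBIC)
b=cv2.resize(s["bgr"][180:280,230:350],None,fx=5,fy=5,interpolation=cv2.INTER_CUBIC)
cv2.imwrite("pics/top1.png",a);cv2.imwrite("pics/sc1.png",b)
# grey-bright column + base plate from hsv
for nm,S,P,box in(("top",t,C,(140,230,285,405)),("scene",s,D,(180,280,230,350))):
    h=cv2.cvtColor(S["bgr"],cv2.COLOR_BGR2HSV);z=P[...,2];m=np.zeros(z.shape,bool);m[box[0]:box[1],box[2]:box[3]]=1
    print(nm,"table z",np.nanmedian(z[m&(h[...,2]<120)&(h[...,2]>70)]))
    for lab,mm in(("nut",(h[...,2]<45)&(z>.02)),("high",(z>.065)),("plate",(h[...,2]>150)&(h[...,1]<40)&(z>.006)&(z<.02))):
        q=m&mm; n,l,st,c=cv2.connectedComponentsWithStats(q.astype(np.uint8))
        for i in range(1,n):
            if st[i,4]>7: X=P[l==i];print(lab,st[i].tolist(),c[i].round(1),X.mean(0).round(3),X.min(0).round(3),X.max(0).round(3))
E
python3 m.py
```

```text
top table z -0.00036548548407666637
nut [344, 158, 9, 11, 78] [348.2 163.2] [ 0.631 -0.107  0.063] [ 0.616 -0.12   0.052] [ 0.652 -0.093  0.075]
nut [336, 182, 17, 4, 23] [344.9 183.4] [ 0.569 -0.097  0.039] [ 0.564 -0.121  0.032] [ 0.574 -0.068  0.047]
nut [335, 191, 17, 6, 50] [342.5 193.3] [ 0.536 -0.09   0.039] [ 0.529 -0.117  0.03 ] [ 0.545 -0.065  0.048]
high [399, 140, 6, 4, 17] [401.9 141.1] [ 0.703 -0.28   0.079] [ 0.698 -0.288  0.065] [ 0.709 -0.272  0.095]
high [345, 159, 8, 6, 31] [348.4 161.4] [ 0.636 -0.107  0.069] [ 0.627 -0.119  0.065] [ 0.645 -0.096  0.075]
high [337, 197, 9, 9, 65] [341.  201.1] [ 0.499 -0.082  0.102] [ 0.489 -0.094  0.08 ] [ 0.512 -0.07   0.134]
plate [332, 165, 28, 21, 236] [346.4 175.1] [ 0.604 -0.103  0.012] [ 0.57  -0.146  0.006] [ 0.639 -0.056  0.02 ]
plate [329, 191, 3, 7, 8] [329.9 194.2] [ 0.538 -0.049  0.011] [ 0.528 -0.053  0.008] [ 0.549 -0.046  0.016]
plate [336, 195, 20, 17, 105] [348.4 204.4] [ 0.504 -0.11   0.012] [ 0.482 -0.132  0.006] [ 0.537 -0.07   0.019]
plate [327, 201, 5, 7, 14] [328.9 205.1] [ 0.501 -0.046  0.011] [ 0.495 -0.
[... 365 characters left out ...]
18  0.03 ] [ 0.654 -0.089  0.075]
high [285, 183, 13, 24, 181] [291.  195.3] [ 0.504 -0.079  0.097] [ 0.491 -0.094  0.065] [ 0.516 -0.066  0.133]
high [256, 233, 13, 8, 59] [262.7 235.8] [ 0.639 -0.103  0.07 ] [ 0.625 -0.118  0.065] [ 0.649 -0.091  0.075]
plate [305, 221, 4, 5, 14] [306.1 223.1] [ 0.503 -0.039  0.014] [ 0.498 -0.044  0.011] [ 0.513 -0.035  0.017]
plate [263, 230, 5, 3, 11] [265.3 231.3] [ 0.566 -0.129  0.014] [ 0.559 -0.135  0.011] [ 0.57  -0.123  0.016]
plate [273, 238, 20, 20, 185] [281.7 246.8] [ 0.607 -0.068  0.014] [ 0.575 -0.089  0.01 ] [ 0.643 -0.051  0.018]
plate [250, 240, 21, 11, 81] [259.5 246. ] [ 0.622 -0.122  0.014] [ 0.604 -0.147  0.009] [ 0.634 -0.097  0.017]
```

```bash
python3 -c "
import cv2,numpy as np
a=cv2.imread('pics/top1.png');b=cv2.imread('pics/sc1.png')
cv2.imwrite('pics/c1.png',cv2.resize(np.vstack([a,b]),None,fx=.63,fy=.63))"
```

```text
(no output)
```

View pics/c1.png

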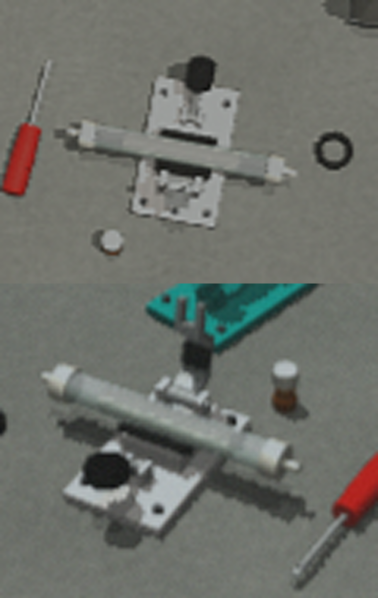

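```bash
cat > m2.py <<'E'
from h import *
d=np.load("d0.npz");P=[d["C"],d["D"]]
def box(X,lo,hi): return X[(X[:,0]>.46)&(X[:,0]<.67)&(X[:,1]>-.23)&(X[:,1]<.04)&(X[:,2]>lo)&(X[:,2]<hi)]
for n,p in zip("ts",P):
    q=box(p.reshape(-1,3),.008,.017); rc=cv2.minAreaRect(q[:,:2].astype(np.float32)*1000);print(n,"plate",rc)
    q=box(p.reshape(-1,3),.044,.0585)
    # tube: line fit with inlier trimming
    c=np.array([.553,-.09])
    w=np.array([-.17,.98]);
    for _ in range(8):
        e=(q[:,:2]-c)@np.array([w[1],-w[0]]);k=abs(e)<.016;x=q[k];c=x[:,:2].mean(0);w=np.linalg.svd(x[:,:2]-c)[2][0];w*=np.sign(w[1])
    l=(x[:,:2]-c)@w;mid=c+w*(l.min()+l.max())/2
    print(n,"tube c",c,"dir",w,np.degrees(np.arctan2(-w[0],w[1])),"len",l.min(),l.max(),"mid",mid,"ztop",np.percentile(x[:,2],[50,95,99]))
E
python3 m2.py
```

```text
t plate ((566.918212890625, -99.70008850097656), (203.3847198486328, 263.5084228515625), 4.52393913269043)
t tube c [ 0.55277885 -0.08731549] dir [0.1801098  0.98364651] -10.376155185724205 len -0.11929263574612911 0.11979019493739537 mid [ 0.55282365 -0.08707078] ztop [0.05211335 0.05743885 0.05821009]
s plate ((531.1455078125, -120.28167724609375), (181.8922119140625, 202.2860870361328), 72.74858856201172)
s tube c [ 0.56082565 -0.08148349] dir [0.17571766 0.9844406 ] -10.120424248962046 len -0.12483976431866119 0.1165832834347791 mid [ 0.56010025 -0.08554749] ztop [0.05361334 0.05788452 0.0583869 ]
```

```bash
cat > m3.py <<'E'
from h import *
d=np.load("d0.npz");P=[d["C"],d["D"]]
a=np.radians(-10.2);ex=np.array([np.cos(a),np.sin(a)]);ey=np.array([-ex[1],ex[0]]);o=np.array([.556,-.087])
for n,p in zip("ts",P):
    X=p.reshape(-1,3);L=np.c_[(X[:,:2]-o)@np.c_[ex,ey],X[:,2]]
    k=(abs(L[:,0])<.12)&(abs(L[:,1])<.065);L=L[k]*1000
    q=L[(L[:,2]>8)&(L[:,2]<17)]
    print(n,"plate x",np.percentile(q[:,0],[0,1,99,100]).round(1),"y",np.percentile(q[:,1],[0,1,99,100]).round(1))
    for s in(-1,1):
      qq=q[(abs(q[:,1])<30)];e=[ (s*qq[(qq[:,1]>b)&(qq[:,1]<=b+6)][:,0]).max() for b in range(-30,30,6)];print("xedge",s,np.round(e,1))
      qq=q[(abs(q[:,0])<65)];e=[ (s*qq[(qq[:,0]>b)&(qq[:,0]<=b+10)][:,1]).max(initial=-1) for b in range(-65,65,10)];print("yedge",s,np.round(e,1))
    q=L[(L[:,2]>62)]
    for nm,q in(("strap",q[q[:,0]<0]),("nut",L[(L[:,0]>45)&(L[:,2]>30)])):
        print(nm,len(q));
        for z in range(30,140,8):
            b=q[(q[:,2]>=z)&(q[:,2]<z+8)]
            if len(b)>2: print(z,len(b),b.mean(0).round(1),b.min(0).round(1)[:2],b.max(0).round(1)[:2])
E
python3 m3.py
```

```text
t plate x [-116.1 -101.2   92.6  118.1] y [-64.7 -49.4  49.6  61.5]
xedge -1 [114.5  67.9  66.1  67.2  74.   95.9 110.2  67.2  69.   66.7]
yedge -1 [49.8 48.7 49.5 64.7 49.3 44.9 -1.  -1.  49.3 48.1 49.7 47.3 52.5]
xedge 1 [103.   99.2  72.4  68.5  35.2  71.6  78.3  80.  104.3 118.1]
yedge 1 [38.2 39.4 38.  39.3 52.3 53.5 -1.  -1.  39.5 38.  39.4 38.  49.2]
strap 69
62 3 [-67.3  -4.6  63.8] [-69.4  -6. ] [-65.8  -2.3]
86 21 [-62.2  -4.7  89.8] [-67.6 -16.9] [-54.9   5.9]
94 16 [-57.3  -6.2  97.1] [-64.5 -16.3] [-51.2   6.5]
102 10 [-50.5  -5.3 105.4] [-59.  -10.2] [-44.6   1.5]
110 3 [-50.4  -1.6 112.7] [-52.2  -3.4] [-49.2  -0.4]
118 6 [-53.6  -6.4 123.9] [-56.  -15.5] [-48.6   5.2]
126 7 [-52.5  -3.8 130. ] [-55.8 -16.5] [-50.1   6.4]
nut 107
30 9 [50.9 -7.1 34.1] [ 45.8 -16.1] [58.5  0.7]
38 6 [61.8 -2.4 40.3] [56.3 -9.2] [73.9  9.4]
46 9 [69.7 -2.8 50.5] [ 61.6 -18.1] [97.9  5. ]
54 34 [76.  -5.6 58.4] [ 62.3 -19.4] [97.6  8.7]
62 37 [80.7 -4.9 65.8] [ 66.9 -17.5] [93.8  9.3]
70 12 [81.8 -5.6 71.7] [ 73.1 -16.7] [86.9  2.9]
s plate x [-108.  -100.3   82.6   83.2] y [-49.2 -46.9  
[... 387 characters left out ...]
7.1 -16.9] [-51.9   9.5]
78 32 [-59.7  -1.2  81.5] [-66.7 -14.7] [-52.3   9.3]
86 6 [-61.1   6.4  89.6] [-65.    0.1] [-56.9   9.9]
94 8 [-51.    3.1  99.3] [-58.6 -12.6] [-45.    9.9]
102 30 [-46.3  -1.1 106.4] [-54.7 -15.5] [-39.8  10. ]
110 25 [-48.1  -3.9 113.6] [-55.1 -15.1] [-43.3   9.5]
118 20 [-50.1  -3.  122.4] [-56.4 -15. ] [-44.    9.5]
126 15 [-52.6  -1.1 128.7] [-58.7 -14.8] [-48.    8.5]
nut 162
30 9 [52.2  3.3 33.6] [45.4 -3.4] [76.   8.5]
38 4 [76.7  7.5 42.7] [72.5  4.6] [81.4  9.6]
46 14 [84.5  5.9 51.1] [70.5 -8. ] [97.8 11.6]
54 56 [88.4  1.3 58.5] [ 62.7 -15.4] [101.1  12.6]
62 53 [85.9 -0.1 66. ] [ 64.8 -15.3] [97.6 12.5]
70 26 [84.4 -1.3 72.1] [ 75.6 -13.4] [90.   8.8]
```

```bash
python3 -m inch '[[0.45,-1,0,0.5,50],[0.45,-1,0,0.5,50],[0.45,-1,0,0.48,50],[0.45,-1,0,0,50],[0.45,-1,0,0,50]]' 8
python3 -m inch '[[0.45,-1,0,0,50],[0.45,-1,0,0,50],[0.45,-1,0,0,50],[0.45,-1,0,0,50],[0.45,-1,0,0,50]]'
python3 -m inch '[[0.45,-1,0,0,50],[0.45,-1,0,0,50],[0.45,-1,0,0,50],[0.45,-1,0,0,50],[0.45,-1,0,0,50]]'
python3 -m inch '[[0.45,-1,0,0,50],[0.45,-1,0,0,50],[0.45,-1,0,0,50],[0.45,-1,0,0,50],[0.45,-1,0,0,50]]'
python3 -m inch '[[0.45,-1,0,0,50],[0.45,-1,0,0,50],[0.45,-1,0,0,50],[0.45,-1,0,0,50],[0.45,-1,0,0,50]]'
python3 -m inch '[[0.4,-0.95,0,0,50],[0.4,-0.95,0,0,50],[0,0,0,0,50],[0,0,0,0,50]]'
```

```text
clock: 0.7
tool_pos: [0.2614, 0.4644, 0.2266]
eef_rot: [0.089, 0.996, -0.0, -0.0]
contact_force: [0.1, 0.2, 0.7]
opening: 0.576
clock: 1.2
tool_pos: [0.3176, 0.3395, 0.2267]
eef_rot: [0.089, 0.996, 0.0, 0.0]
contact_force: [0.4, 0.0, 0.4]
opening: 0.566
clock: 1.7
tool_pos: [0.3739, 0.2145, 0.2268]
eef_rot: [0.089, 0.996, 0.0, 0.0]
contact_force: [0.1, 0.2, -0.8]
opening: 0.567
clock: 2.2
tool_pos: [0.4301, 0.0894, 0.2268]
eef_rot: [0.089, 0.996, 0.0, 0.0]
contact_force: [-0.4, 0.8, -1.4]
opening: 0.565
clock: 2.7
tool_pos: [0.4863, -0.0356, 0.2267]
eef_rot: [0.089, 0.996, 0.0, -0.0]
contact_force: [0.6, -0.4, 0.6]
opening: 0.565
clock: 3.1
tool_pos: [0.5058, -0.082, 0.2265]
eef_rot: [0.09, 0.996, 0.0, -0.0]
contact_force: [-0.2, 1.0, -0.3]
opening: 0.564
```

```bash
python3 -m inch '[[0,0,-1,0,50],[0,0,-1,0,50],[0,0,-1,0,50],[0,0,-0.6,0,50],[0,0,-0.46,0,50]]'
python3 -m inch '[[0,0,0,0,40],[0,0,0,0,30],[0,0,0,0,15],[0,0,0,0,15],[0,0,0,0,15]]' 8
python3 - <<'E'
from h import *
s=snap("scene");t=snap("top")
b=cv2.resize(s["bgr"][130:270,210:370],None,fx=4,fy=4,interpolation=cv2.INTER_CUBIC);cv2.imwrite("pics/g1.png",b)
print(r.get_state()["tool_pos"],r.get_state()["contact_force"])
E
```

```text
clock: 3.6
tool_pos: [0.5053, -0.0802, 0.1243]
eef_rot: [0.088, 0.996, 0.0, -0.001]
contact_force: [0.2, 1.0, -0.3]
opening: 0.566
clock: 4.1
tool_pos: [0.5064, -0.0821, 0.1258]
eef_rot: [0.089, 0.996, 0.0, 0.001]
contact_force: [0.1, -0.1, 0.0]
opening: 0.177
[ 0.5061948  -0.08206079  0.12558631] [ 0.18121865 -0.45913548 -0.46259256]
```

View pics/g1.png

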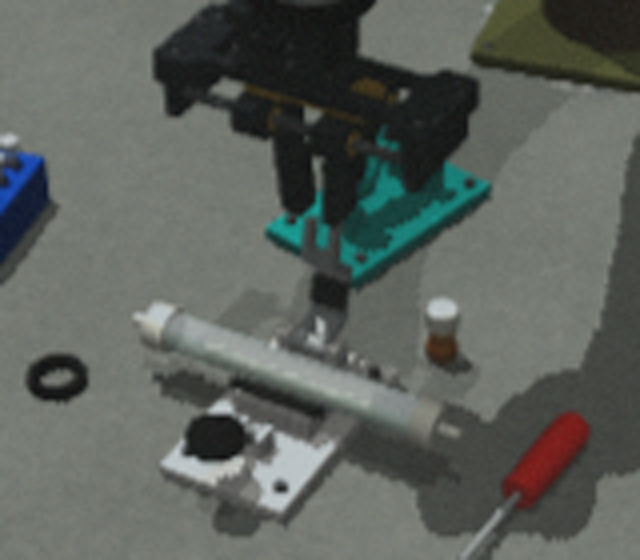

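The crop shows the fingers shut at (295,210) and (335,225) without the fork between them. The fork prongs at (310,225) and (340,240) are free. I'll measure both in the same depth frame.

```bash
cat > m4.py <<'E'
from h import *
a=np.radians(-10.2);ex=np.array([np.cos(a),np.sin(a)]);ey=np.array([-ex[1],ex[0]]);O=np.array([.5553,-.0909])
def loc(X): return np.c_[(X[:,:2]-O)@np.c_[ex,ey],X[:,2]]*1000
if __name__=="__main__":
    S=r.get_state();tp=S["tool_pos"];print("tcp loc",loc(tp[None]).round(1))
    for n in("scene","top"):
        s=snap(n);print(n,"tcp px",proj(s,tp).round(1),"tip px",proj(s,tp-[0,0,.019]).round(1))
        L=loc(cloud(s).reshape(-1,3));L=L[(L[:,0]>-100)&(L[:,0]<0)&(abs(L[:,1])<35)]
        for z in range(62,170,6):
            b=L[(L[:,2]>=z)&(L[:,2]<z+6)]
            if len(b)>2: print(z,len(b),b.mean(0).round(1),b.min(0).round(1)[:2],b.max(0).round(1)[:2])
E
python3 m4.py
```

```text
tcp loc [[-49.9   0.  125.6]]
scene tcp px [[289.2 186.8]] tip px [[289.4 192.8]]
62 20 [-55.3   1.9  64.9] [-64.  -11.8] [-51.8  13.6]
68 20 [-57.1   1.2  70.7] [-62.5 -10. ] [-52.1  11.6]
74 22 [-58.1   2.4  77.3] [-65.5 -10. ] [-53.4  13.4]
80 22 [-59.9   2.7  83. ] [-65.4 -10. ] [-53.4  15.2]
86 5 [-62.2  11.7  88.9] [-64.5   6.5] [-60.8  14.1]
92 3 [-57.5  12.6  94.6] [-60.9  11.5] [-53.9  13.7]
98 11 [-46.8   3.6 102.1] [-57.1  -9.9] [-43.3  11.9]
104 24 [-46.8   2.3 107.4] [-52.3 -11.2] [-40.   13.1]
110 21 [-48.6   0.  112.7] [-55.2 -11.6] [-44.6  13.4]
116 13 [-4.930e+01  1.000e-01  1.196e+02] [-54.  -10.5] [-45.1  13.5]
122 16 [-52.6   2.4 125.2] [-59.5 -10.8] [-47.9  13.6]
128 7 [-50.6  -0.2 129.7] [-57.7 -11. ] [-45.3  12.5]
134 6 [-46.1   0.  138.9] [-60.9 -11.8] [-42.2  15.6]
140 23 [-43.8  -1.9 143.8] [-57.8 -17.6] [-38.6  21.1]
146 34 [-46.1   1.  148.9] [-62.2 -21.4] [-37.2  22.2]
152 32 [-45.2   3.5 155.1] [-62.1 -19.1] [-36.8  23. ]
158 42 [-44.3   2.5 161.1] [-59.3 -22.8] [-37.2  24.2]
164 33 [-45.1   1.4 167.3] [-59.8 -20.7] [-37.4  24.7]
top tcp px [[341.3 197.6]] tip px [[341.  198.7]]
86 6 [-61.4   8.5  89.6] [-65.7   6.1] [-55.9  10.4]
```

Run:
```python
from h import *
from m4 import loc
d=np.load("d0.npz")
for k in "CD":
    X=d[k].reshape(-1,3);q=X[(abs(X[:,0]-.205)<.08)&(abs(X[:,1]-.59)<.08)&(X[:,2]>.15)&(X[:,2]<.6)]
    print(k,len(q),np.histogram(q[:,2],np.arange(.15,.36,.01))[0])
    f=q[q[:,2]<.27]
    if len(f): print(f.mean(0),f.min(0),f.max(0))
s=snap("scene");L=loc(cloud(s).reshape(-1,3)).reshape(400,640,3);h=cv2.cvtColor(s["bgr"],cv2.COLOR_BGR2HSV)
for v in range(176,196):
    print(v,[f"{L[v,u,0]:.0f},{L[v,u,1]:.0f},{L[v,u,2]:.0f}" for u in range(280,300,2)])
```

```text
C 670 [  0   0   0   0   0   0   0   0   0   0   0   0   0   0   0   6  68  68
  30 124]
D 5064 [  0   0   0   0   0   0   0   0   3  42  56  53  55  74  32  29 239 278
 239 670]
[0.21206221 0.58670178 0.25569051] [0.18226792 0.53008001 0.23883557] [0.23794743 0.64289213 0.26975736]
176 ['-39,-19,160', '-41,-14,159', '-43,-10,159', '-48,-7,157', '-58,-7,151', '-240,-112,0', '-39,16,171', '-40,20,172', '-45,23,170', '-54,23,164']
177 ['-43,-22,153', '-44,-16,154', '-41,-9,158', '-51,-9,152', '-61,-10,145', '-181,-76,47', '-41,14,166', '-40,20,169', '-43,24,168', '-58,21,158']
178 ['-41,-21,151', '-40,-14,154', '-42,-9,155', '-51,-9,149', '-56,-7,146', '-41,8,161', '-42,13,162', '-43,18,163', '-45,23,164', '-58,21,155']
179 ['-36,-18,152', '-40,-14,151', '-42,-9,152', '-49,-8,147', '-62,-10,138', '-43,7,156', '-42,14,160', '-39,21,164', '-48,21,158', '-56,22,154']
180 ['-40,-20,146', '-44,-17,144', '-41,-9,149', '-48,-7,145', '-207,-99,11', '-43,7,154', '-41,14,158', '-39,21,161', '-47,22,156', '-60,20,147']
181 ['-201,-124,2', '-40,-14,145', '-43,-11,144', '-50,-9,141', '-203,-97,11',
[... 1461 characters left out ...]
, '-152,-80,14', '-47,-8,111', '-50,-4,110', '-159,-64,15', '-48,9,116', '-52,12,115', '-165,-48,17', '-174,-47,12']
192 ['-159,-98,-0', '-157,-90,4', '-154,-82,8', '-45,-7,110', '-46,-2,111', '-47,4,112', '-50,7,112', '-54,11,110', '-167,-50,11', '-164,-41,17']
193 ['-153,-95,1', '-159,-91,-2', '-151,-80,8', '-46,-8,105', '-44,-1,109', '-45,5,111', '-43,12,115', '-49,14,111', '-162,-46,13', '-163,-40,14']
194 ['-149,-92,1', '-150,-86,3', '-154,-82,2', '-45,-7,103', '-43,-0,107', '-48,3,105', '-48,8,107', '-52,12,105', '-158,-44,13', '-161,-39,13']
195 ['-145,-90,1', '-143,-81,6', '-146,-77,5', '-153,-74,2', '-46,-2,101', '-45,4,104', '-42,12,110', '-51,13,104', '-153,-41,13', '-153,-35,16']
```

```bash
python3 -m inch '[[0,0,0,0,45],[0,0,0,0,45],[0,0,-0.4,0,45],[0,0,-0.4,0,45],[0,0,-0.35,0,45]]' 8
python3 -m inch '[[0,0,0,0,40],[0,0,0,0,30],[0,0,0,0,15],[0,0,0,0,15],[0,0,0,0,15]]'
python3 - <<'E'
from h import *
print(r.get_state()["contact_force"])
s=snap("scene")
b=cv2.resize(s["bgr"][130:270,210:370],None,fx=4,fy=4,interpolation=cv2.INTER_CUBIC);cv2.imwrite("pics/g2.png",b)
E
```

```text
clock: 4.85
tool_pos: [0.5056, -0.0819, 0.0953]
eef_rot: [0.089, 0.996, 0.0, -0.001]
contact_force: [0.2, 0.0, 0.4]
opening: 0.506
clock: 5.35
tool_pos: [0.5063, -0.0815, 0.0967]
eef_rot: [0.089, 0.996, 0.0, 0.0]
contact_force: [0.9, 0.6, -0.7]
opening: 0.268
[ 0.91171325  0.58566312 -0.73595061]
```

View pics/g2.png

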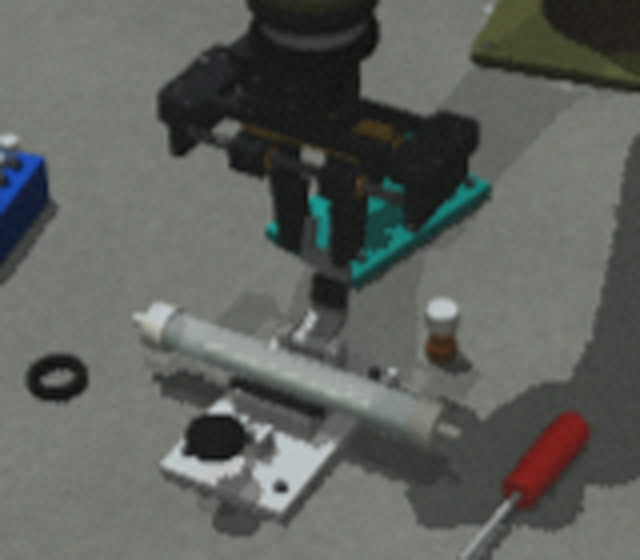

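```bash
python3 -m inch '[[0.3,-0.054,0.05,0,15],[0.3,-0.054,0.03,0,15],[0.3,-0.054,-0.01,0,15],[0.3,-0.054,-0.036,0,15]]'
python3 -m inch '[[0.29,-0.052,-0.07,0,15],[0.29,-0.052,-0.094,0,15],[0.27,-0.048,-0.13,0,15],[0.27,-0.048,-0.15,0,15]]'
python3 -m inch '[[0.24,-0.043,-0.18,0,15],[0.24,-0.043,-0.2,0,15],[0.2,-0.035,-0.23,0,15],[0.19,-0.035,-0.24,0,15]]'
python3 -m inch '[[0.15,-0.026,-0.27,0,15],[0.14,-0.026,-0.27,0,15],[0.075,-0.013,-0.22,0,15],[0.07,-0.013,-0.21,0,15],[0,0,0,0,15]]'
python3 m4.py | head -3
python3 - <<'E'
from h import *
s=snap("scene")
b=cv2.resize(s["bgr"][150:280,220:360],None,fx=4,fy=4,interpolation=cv2.INTER_CUBIC);cv2.imwrite("pics/g3.png",b)
E
```

```text
clock: 5.8
tool_pos: [0.5372, -0.087, 0.0975]
eef_rot: [0.089, 0.996, 0.0, 0.0]
contact_force: [-1.0, 4.0, 0.4]
opening: 0.272
clock: 6.2
tool_pos: [0.5655, -0.0921, 0.0862]
eef_rot: [0.089, 0.996, 0.0, 0.001]
contact_force: [0.7, 3.8, 1.5]
opening: 0.266
clock: 6.6
tool_pos: [0.5871, -0.096, 0.0647]
eef_rot: [0.089, 0.996, 0.0, 0.001]
contact_force: [2.9, 4.3, 2.2]
opening: 0.272
clock: 7.1
tool_pos: [0.5981, -0.0979, 0.0398]
eef_rot: [0.089, 0.996, 0.0, 0.001]
contact_force: [4.3, 4.3, -0.6]
opening: 0.271
tcp loc [[43.4  0.7 39.8]]
scene tcp px [[271.5 234.3]] tip px [[271.9 239.9]]
top tcp px [[345.1 174.8]] tip px [[344.8 176.1]]
```

View pics/g3.png

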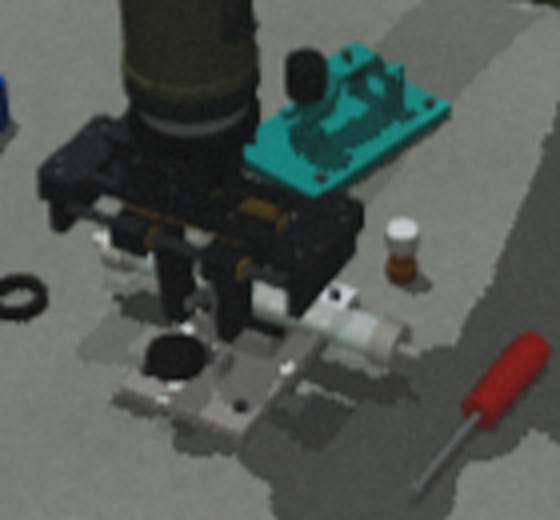

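```bash
python3 -m inch '[[0,0,0,0,28],[0,0,0,0,36],[0,0,0,0,40],[0,0,0.5,0,40],[0,0,0.9,0,40]]' 8
python3 -m inch '[[0,0,0,0,0],[0,0,0,0,0],[0,0,0,0,0],[0,0,0,0,0],[0,0,0,0,0]]' 20
python3 - <<'E'
from h import *
from m4 import loc
print(r.get_state()["contact_force"])
for n in("scene","top"):
    s=snap(n);L=loc(cloud(s).reshape(-1,3));L=L[(L[:,0]>-35)&(L[:,0]<60)&(abs(L[:,1])<14)]
    for x in range(-35,60,5):
        b=L[(L[:,0]>=x)&(L[:,0]<x+5)];c=b[b[:,2]<80]
        if len(b): print(n,x,len(c),"top",np.sort(c[:,2])[-4:].round(0),"above",b[b[:,2]>75][:,2].min(initial=999).round(0))
E
```

```text
clock: 7.75
tool_pos: [0.5949, -0.0988, 0.0753]
eef_rot: [0.089, 0.996, -0.0, -0.002]
contact_force: [0.0, -0.1, -0.8]
opening: 0.448
clock: 8.25
tool_pos: [0.5962, -0.0982, 0.0751]
eef_rot: [0.089, 0.996, 0.0, -0.001]
contact_force: [-0.5, 1.4, 0.7]
opening: 0.027
[-0.5451255   1.4262275   0.65987964]
scene -35 8 top [49. 51. 55. 68.] above 509.0
scene -30 23 top [69. 70. 70. 74.] above 515.0
scene -25 11 top [72. 72. 72. 73.] above 525.0
scene -20 7 top [72. 73. 73. 73.] above 527.0
scene -15 11 top [75. 76. 76. 79.] above 75.0
scene -10 18 top [76. 77. 77. 78.] above 75.0
scene -5 15 top [77. 78. 79. 79.] above 77.0
scene 0 12 top [76. 78. 78. 79.] above 76.0
scene 5 22 top [74. 77. 79. 79.] above 77.0
scene 10 25 top [78. 78. 79. 79.] above 75.0
scene 15 79 top [72. 73. 74. 78.] above 78.0
scene 20 22 top [67. 69. 71. 71.] above 494.0
scene 25 21 top [67. 67. 68. 68.] above 96.0
scene 30 20 top [68. 68. 68. 69.] above 197.0
scene 35 23 top [69. 71. 71. 71.] above 152.0
scene 40 28 top [72. 73. 73. 73.] above 92.0
scene 45 44 top [72. 73. 75. 76.] above 76.0
scene 50 17 top [38. 38. 68. 70.] above 91.0
scene 55 9 top [13. 14. 14. 15.] above 152.0
top -35 11 top [55. 56. 58. 65.] above 445.0
top -30 9 top [69. 70. 72. 74.] above 435.0
top -25 8 top [68. 71. 72. 72.] above 461.0
top -20 6 top [68. 74. 76. 77.] above 76.0
top -15 9 top [72. 76. 77. 78.] above 76.0
top -10 9 top [73. 75. 77. 78.] above 77.0
top -5 7 top [74. 74. 76. 79.] above 76.0
top 0 7 top [73. 75. 78. 79.] above 75.0
top 5 6 top [77. 77. 78. 78.] above 77.0
top 10 5 top [68. 74. 77. 79.] above 77.0
top 15 5 top [67. 70. 72. 72.] above 80.0
top 20 5 top [62. 68. 70. 72.] above 163.0
top 25 8 top [65. 66. 66. 67.] above 490.0
top 30 2 top [ 7. 62.] above 484.0
top 35 2 top [19. 19.] above 482.0
top 40 4 top [24. 25. 26. 31.] above 476.0
top 45 2 top [27. 28.] above 469.0
top 50 0 top [] above 464.0
top 55 0 top [] above 447.0
```

```bash
python3 -m inch '[[0.12,-0.02,-0.3,0,0],[0,0,-0.3,0,0],[0,0,-0.1,0,0],[0,0,-0.1,0,0],[0,0,-0.1,0,0]]'
python3 -m inch '[[0,0,-0.08,0,0],[0,0,-0.08,0,0],[0,0,0,0,0]]'
python3 -m inch '[[0,0,-0.08,0,0],[0,0,-0.04,0,0],[0,0,0,0,0]]'
python3 -m inch '[[0,0,-0.04,0,0],[0,0,-0.04,0,0],[0,0,0,0,0]]'
```

```text
clock: 8.85
tool_pos: [0.5997, -0.0987, 0.053]
eef_rot: [0.089, 0.996, 0.0, 0.0]
contact_force: [0.9, 0.3, 0.8]
opening: 0.005
clock: 9.15
tool_pos: [0.5994, -0.0987, 0.049]
eef_rot: [0.089, 0.996, 0.0, -0.0]
contact_force: [-0.1, -0.1, -0.0]
opening: 0.009
clock: 9.45
tool_pos: [0.5995, -0.0987, 0.0461]
eef_rot: [0.089, 0.996, 0.0, -0.0]
contact_force: [-0.1, -0.0, -0.5]
opening: 0.003
clock: 9.75
tool_pos: [0.5996, -0.0987, 0.0442]
eef_rot: [0.089, 0.996, 0.0, -0.0]
contact_force: [-0.4, -0.1, -0.1]
opening: 0.005
```

```bash
python3 -m inch '[[0,0,-0.04,0,0],[0,0,-0.04,0,0],[0,0,0,0,0]]' |grep -E "pos|force"
python3 -m inch '[[0,0,-0.04,0,0],[0,0,-0.04,0,0],[0,0,0,0,0]]'|grep -E "pos|force"
python3 - <<'E'
from h import *
from m4 import loc
print(r.get_state()["contact_force"])
s=snap("scene");L=loc(cloud(s).reshape(-1,3));L=L[(L[:,0]>-35)&(L[:,0]<60)&(abs(L[:,1])<14)]
for x in range(-20,60,5):
        b=L[(L[:,0]>=x)&(L[:,0]<x+5)];c=b[b[:,2]<80]
        if len(b): print(x,len(c),"top",np.sort(c[:,2])[-4:].round(0),np.histogram(c[:,2],range(30,85,5))[0])
b=cv2.resize(s["bgr"][170:270,230:350],None,fx=5,fy=5,interpolation=cv2.INTER_CUBIC);cv2.imwrite("pics/g4.png",b)
E
```

```text
tool_pos: [0.5995, -0.0987, 0.0421]
contact_force: [0.5, 0.3, 0.5]
tool_pos: [0.5995, -0.0987, 0.0401]
contact_force: [-0.6, -0.0, -0.2]
[-0.60621347 -0.02295092 -0.24595211]
-20 2 top [66. 67.] [0 0 0 0 0 0 0 2 0 0]
-15 7 top [67. 67. 68. 70.] [0 0 0 0 0 1 0 6 0 0]
-10 5 top [65. 67. 68. 68.] [0 0 0 0 0 0 1 4 0 0]
-5 8 top [69. 70. 71. 74.] [0 0 0 0 1 0 0 4 2 0]
0 6 top [55. 56. 58. 59.] [0 0 0 1 1 4 0 0 0 0]
5 10 top [49. 49. 50. 54.] [0 2 1 5 2 0 0 0 0 0]
10 9 top [46. 67. 68. 69.] [0 0 2 1 0 0 0 3 0 0]
15 44 top [67. 67. 68. 69.] [0 3 3 0 1 2 5 5 0 0]
20 17 top [61. 61. 63. 65.] [0 0 0 1 2 2 3 1 0 0]
25 14 top [52. 54. 55. 55.] [0 0 0 1 5 1 0 0 0 0]
30 9 top [48. 49. 50. 51.] [2 0 0 2 2 0 0 0 0 0]
35 18 top [48. 50. 60. 63.] [5 0 0 2 1 0 2 0 0 0]
40 15 top [33. 50. 51. 57.] [3 0 0 1 1 1 0 0 0 0]
45 40 top [53. 59. 62. 71.] [8 0 1 2 3 1 1 0 1 0]
50 84 top [78. 78. 78. 79.] [ 1  0  1  5  6 10 12 13 16  6]
55 24 top [72. 75. 75. 80.] [0 1 0 0 0 1 3 3 3 2]
```

View pics/g4.png

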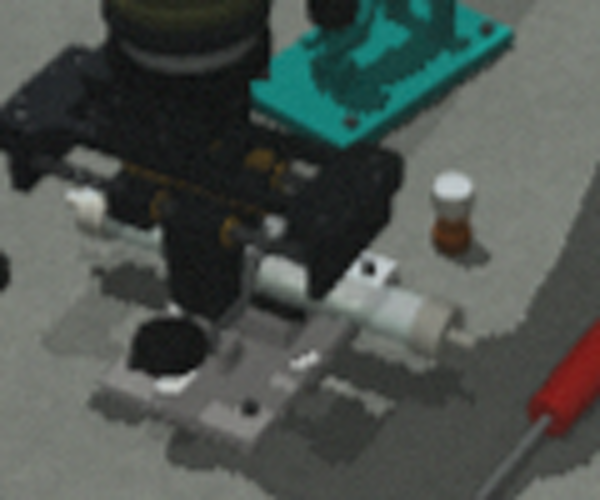

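The fingertips rest on the fork at about (205,300), and the strap is nearly level with the nut clear of the fingers at (170,345). I'm continuing down in small steps.

```bash
python3 -m inch '[[0,0,-0.02,0,0],[0,0,-0.02,0,0],[0,0,0,0,0]]' |grep -E "pos|force"
python3 -m inch '[[0,0,-0.02,0,0],[0,0,-0.02,0,0],[0,0,0,0,0]]'|grep -E "pos|force"
```

```text
tool_pos: [0.5996, -0.0987, 0.0392]
contact_force: [0.1, -0.2, 0.2]
tool_pos: [0.5996, -0.0987, 0.0382]
contact_force: [0.2, 0.1, 0.3]
```

```bash
python3 -m inch '[[0,0,-0.02,0,0],[0,0,-0.02,0,0],[0,0,0,0,0]]' |grep -E "pos|force"
python3 -m inch '[[0,0,-0.02,0,0],[0,0,-0.02,0,0],[0,0,0,0,0]]'|grep -E "pos|force"
```

```text
tool_pos: [0.5996, -0.0987, 0.0372]
contact_force: [-0.0, 0.1, 0.4]
tool_pos: [0.5996, -0.0987, 0.0362]
contact_force: [-0.4, 0.3, 0.4]
```

```bash
python3 -m inch '[[0,0,-0.02,0,0],[0,0,-0.02,0,0],[0,0,0,0,0]]' |grep -E "pos|force"
python3 -m inch '[[0,0,0,0,0],[0,0,0,0,0]]'|grep -E "pos|force"
```

```text
tool_pos: [0.5996, -0.0987, 0.0352]
contact_force: [0.3, 0.2, 0.7]
tool_pos: [0.5996, -0.0987, 0.0352]
contact_force: [-0.2, 0.3, 0.0]
```

```bash
python3 -m inch '[[0,0,-0.02,0,0],[0,0,-0.02,0,0],[0,0,0,0,0]]' |grep -E "pos|force"
python3 -m inch '[[0,0,-0.02,0,0],[0,0,-0.02,0,0],[0,0,0,0,0]]'|grep -E "pos|force"
```

```text
tool_pos: [0.5996, -0.0987, 0.0342]
contact_force: [0.2, -0.4, 0.3]
tool_pos: [0.5997, -0.0987, 0.0333]
contact_force: [-0.0, -0.1, 1.0]
```

```bash
python3 -m inch '[[0,0,-0.02,0,0],[0,0,-0.02,0,0],[0,0,0,0,0]]' |grep -E "pos|force"
python3 -m inch '[[0,0,-0.02,0,0],[0,0,-0.02,0,0],[0,0,0,0,0]]' |grep -E "pos|force"
```

```text
tool_pos: [0.5997, -0.0987, 0.0329]
contact_force: [-0.6, 0.1, 7.4]
tool_pos: [0.5997, -0.0988, 0.0326]
contact_force: [-3.5, 0.2, 11.2]
```

Run:
```python
from h import *
from m4 import loc
print(r.get_state()["contact_force"],r.get_state()["joint_torque"])
for n in("scene","top"):
  s=snap(n);L=loc(cloud(s).reshape(-1,3));L=L[(L[:,0]>-35)&(L[:,0]<60)&(abs(L[:,1])<14)]
  for x in range(-35,60,5):
        b=L[(L[:,0]>=x)&(L[:,0]<x+5)];c=b[b[:,2]<72]
        if len(b): print(n,x,len(c),"top",np.sort(c[:,2])[-4:].round(0))
```

```text
[-3.50013859  0.24837449 11.22071609] [-1.09013161e-01 -5.01378071e+01 -1.54613659e+00 -8.76516044e+00
  1.51591985e-01 -8.08994975e-01 -9.84973158e-04]
scene -35 0 top []
scene -30 0 top []
scene -25 0 top []
scene -20 0 top []
scene -15 1 top [64.]
scene -10 6 top [62. 64. 65. 68.]
scene -5 9 top [66. 67. 67. 67.]
scene 0 6 top [62. 65. 66. 67.]
scene 5 7 top [47. 48. 49. 55.]
scene 10 8 top [46. 48. 50. 63.]
scene 15 28 top [63. 63. 64. 65.]
scene 20 18 top [56. 57. 58. 62.]
scene 25 16 top [48. 53. 53. 58.]
scene 30 3 top [12. 42. 43.]
scene 35 14 top [36. 42. 44. 55.]
scene 40 19 top [42. 44. 45. 51.]
scene 45 25 top [38. 45. 46. 52.]
scene 50 79 top [71. 71. 72. 72.]
scene 55 25 top [67. 69. 71. 72.]
top -35 6 top [46. 49. 53. 58.]
top -30 3 top [44. 50. 56.]
top -25 4 top [37. 38. 59. 61.]
top -20 2 top [30. 67.]
top -15 4 top [39. 48. 59. 67.]
top -10 3 top [52. 56. 71.]
top -5 3 top [57. 63. 64.]
top 0 4 top [50. 61. 66. 67.]
top 5 2 top [47. 65.]
top 10 3 top [43. 62. 67.]
top 15 3 top [39. 42. 64.]
top 20 2 top [52. 58.]
top 25 1 top [9.]
top 30 1 top [12.]
top 35 0 top []
top 40 0 top []
top 45 0 top []
top 50 0 top []
top 55 0 top []
```

Contact came as a clean force rise from 1.0 to 11.2 N, more than I wanted but below the danger level. I'm lifting off at once.

```bash
python3 -m inch '[[0,0,0.3,0,0],[0,0,0.8,0,0],[0,0,0.9,0,0],[0,0,0.9,0,0],[0,0,0,0,0]]' |grep -E "clock|pos|force"
python3 -m inch '[[0.72,-0.13,0,0,0],[0.72,-0.13,0,0,0],[0.72,-0.13,0,0,0],[0.71,-0.13,0,0,0],[0,0,0,0,0]]' |grep -E "clock|pos|force"
python3 - <<'E'
from h import *
from m4 import loc
for n in("scene","top"):
  s=snap(n);h=cv2.cvtColor(s["bgr"],cv2.COLOR_BGR2HSV);L=loc(cloud(s).reshape(-1,3)).reshape(400,640,3)
  print("tcp",loc(r.get_state()["tool_pos"][None]))
  k=(h[...,2]<50)&(L[...,0]>55)&(L[...,0]<110)&(abs(L[...,1])<25)&(L[...,2]>30)&(L[...,2]<85)
  if k.any(): print(n,k.sum(),L[k].mean(0).round(1),L[k].min(0).round(1),L[k].max(0).round(1))
  k=(L[...,0]>36)&(L[...,0]<56)&(abs(L[...,1])<13)&(L[...,2]>30)&(L[...,2]<70);print("fork",n,k.sum(),np.percentile(L[k][:,2],[5,50,95]) if k.any() else 0)
b=cv2.resize(s["bgr"][120:240,270:430],None,fx=4,fy=4,interpolation=cv2.INTER_CUBIC);
s=snap("scene");c=cv2.resize(s["bgr"][170:290,210:370],None,fx=4,fy=4,interpolation=cv2.INTER_CUBIC);cv2.imwrite("pics/g5.png",c)
E
```

```text
clock: 13.9
tool_pos: [0.6018, -0.0988, 0.1066]
contact_force: [0.7, 0.8, 0.5]
clock: 14.4
tool_pos: [0.6729, -0.1121, 0.1026]
contact_force: [-0.4, 0.5, 0.0]
tcp [[1.17738451e+02 3.57451579e-02 1.02502855e+02]]
scene 134 [86.7  6.  61.9] [ 65.4 -12.2  41.9] [100.6  16.5  75. ]
fork scene 54 [30.61753774 44.04508404 48.59393347]
tcp [[1.16821701e+02 3.09962847e-02 1.02625849e+02]]
top 82 [78.8 -1.2 62.6] [ 62.3 -14.8  46.2] [98.3 12.6 77.5]
fork top 30 [32.72393871 42.68331587 49.11020815]
```

View pics/g5.png

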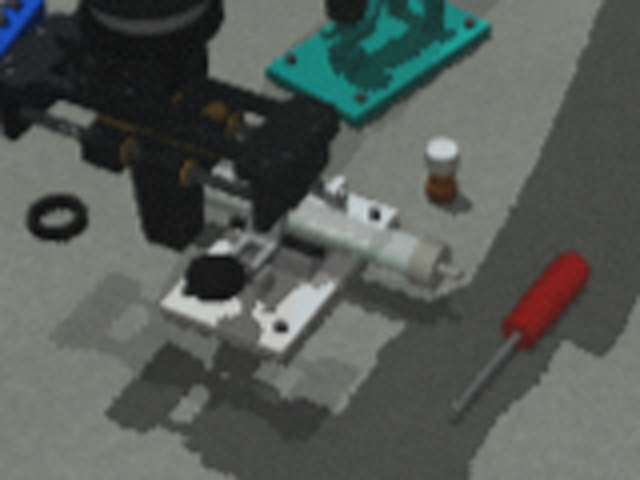

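The crop shows the steel half closed over the glass, with the nut at (215,275) still leaning out and the fingers clear beyond it. Next I push the nut from outside.

```bash
python3 -m inch '[[0,0,-0.7,0,0],[0,0,-0.7,0,0],[0,0,-0.7,0,0],[0,0,-0.7,0,0],[0,0,0,0,0]]' |grep -E "clock|pos|force"
python3 -m inch '[[-0.2,0.035,0,0,0],[-0.2,0.035,0,0,0],[-0.2,0.035,0,0,0],[-0.2,0.035,0,0,0],[0,0,0,0,0]]' |grep -E "clock|pos|force"
python3 -m inch '[[-0.2,0.035,0.04,0,0],[-0.2,0.035,0.05,0,0],[-0.2,0.035,0.05,0,0],[0,0,0,0,0]]' |grep -E "clock|pos|force"
python3 m4.py | head -1
```

```text
clock: 15.05
tool_pos: [0.6687, -0.1115, 0.0302]
contact_force: [0.1, -0.0, 0.9]
clock: 15.55
tool_pos: [0.6565, -0.1088, 0.037]
contact_force: [7.9, -1.0, 2.8]
clock: 15.95
tool_pos: [0.6449, -0.1066, 0.0422]
contact_force: [9.0, -3.1, 7.9]
tcp loc [[91.   0.4 42.2]]
```

Run:
```python
from h import *
from m4 import loc
print(r.get_state()["contact_force"],loc(r.get_state()["tool_pos"][None]))
for n in("scene","top"):
  s=snap(n);h=cv2.cvtColor(s["bgr"],cv2.COLOR_BGR2HSV);L=loc(cloud(s).reshape(-1,3)).reshape(400,640,3)
  k=(h[...,2]<60)&(L[...,0]>30)&(L[...,0]<120)&(abs(L[...,1])<25)&(L[...,2]>25)&(L[...,2]<100)
  for z in range(25,100,8):
    q=L[k&(L[...,2]>=z)&(L[...,2]<z+8)]
    if len(q)>2:print(n,z,len(q),q.mean(0).round(1),q.min(0).round(1)[:2],q.max(0).round(1)[:2])
s=snap("top");b=cv2.resize(s["bgr"][140:220,300:390],None,fx=5,fy=5,interpolation=cv2.INTER_CUBIC)
s=snap("scene");c=cv2.resize(s["bgr"][190:270,230:320],None,fx=5,fy=5,interpolation=cv2.INTER_CUBIC);cv2.imwrite("pics/g6.png",cv2.resize(np.hstack([b,c]),None,fx=.88,fy=.88))
```

```text
[ 9.66697465 -2.22066909  7.6225931 ] [[90.98451813  0.42031211 42.05791025]]
scene 33 4 [52.3  8.4 39.6] [32.7  1.3] [65.5 13. ]
scene 41 13 [54.6 10.6 44.7] [32.4  1.3] [68.  14.3]
scene 49 16 [69.3  9.8 53.8] [46.3 -5.2] [99.9 15.4]
scene 57 43 [85.1  6.4 61.4] [ 51.5 -12.7] [103.   15.6]
scene 65 50 [86.7  7.4 68.9] [ 56.2 -11.7] [102.5  16. ]
scene 73 35 [94.5  5.1 76.9] [ 63.7 -13.7] [102.8  16.3]
scene 81 43 [96.4  4.8 85.3] [ 82.6 -14. ] [102.9  19.5]
scene 89 36 [96.3  5.6 93.2] [ 82.4 -14.6] [102.2  18.9]
scene 97 11 [97.6  5.8 98.4] [ 86.6 -14. ] [101.1  18.5]
top 49 4 [48.1  4.2 53.8] [45.4 -1. ] [54.6 10.4]
top 57 16 [59.   4.1 61.6] [47.6 -1.9] [78.6 11.6]
top 65 18 [64.   4.1 69.1] [52.8 -2.5] [72.6 13.4]
top 73 5 [60.6  4.  75.4] [55.4 -1.6] [65.8 10.3]
```

View pics/g6.png

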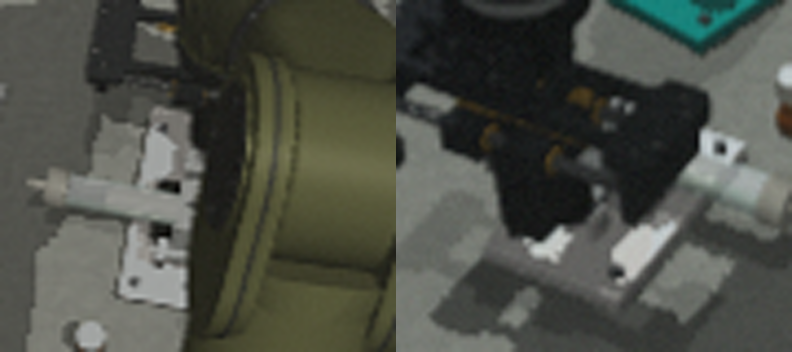

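The forces (x +9.7, z +7.6) fit the fingertip bearing on the nut's top face, which would have slid it down the bolt instead of swinging it. I'm backing off to measure.

```bash
python3 -m inch '[[0.3,-0.05,0.3,0,0],[0.3,-0.05,0.6,0,0],[0.2,-0.035,0.9,0,0],[0,0,0.9,0,0],[0,0,0.9,0,45]]' |grep -E "clock|pos|force"
python3 -m inch '[[0.9,-0.16,0,0,45],[0.9,-0.16,0,0,45],[0.9,-0.16,0,0,45],[0.9,-0.16,0,0,45],[0,0,0,0,45]]' |grep -E "clock|pos|force"
cat > nut.py <<'E'
from h import *
from m4 import loc
print(r.get_state()["contact_force"],loc(r.get_state()["tool_pos"][None]))
for n in("scene","top"):
  s=snap(n);h=cv2.cvtColor(s["bgr"],cv2.COLOR_BGR2HSV);L=loc(cloud(s).reshape(-1,3)).reshape(400,640,3)
  k=(h[...,2]<50)&(L[...,0]>35)&(L[...,0]<105)&(abs(L[...,1])<22)&(L[...,2]>27)&(L[...,2]<100)
  v,u=np.nonzero(k);print(n,k.sum(),"px",u.min(),u.max(),v.min(),v.max())
  for z in range(27,100,5):
    q=L[k&(L[...,2]>=z)&(L[...,2]<z+5)]
    if len(q)>2:print(z,len(q),q.mean(0).round(1),q.min(0).round(1)[:2],q.max(0).round(1)[:2])
E
python3 nut.py
python3 - <<'E'
from h import *
s=snap("top");b=cv2.resize(s["bgr"][145:225,305:395],None,fx=5,fy=5,interpolation=cv2.INTER_CUBIC)
s=snap("scene");c=cv2.resize(s["bgr"][190:270,230:320],None,fx=5,fy=5,interpolation=cv2.INTER_CUBIC);cv2.imwrite("pics/g7.png",cv2.resize(np.hstack([b,c]),None,fx=.88,fy=.88))
E
```

```text
clock: 16.75
tool_pos: [0.6562, -0.109, 0.129]
contact_force: [1.1, 0.6, -0.3]
clock: 17.25
tool_pos: [0.7483, -0.1252, 0.1278]
contact_force: [-0.7, 0.3, -0.4]
[-0.71172021  0.27875672 -0.42889164] [[196.05084986   0.47071435 127.81243738]]
scene 115 px 261 274 228 240
37 3 [59.6  7.3 40.1] [47.9  2.2] [66.8 10.6]
42 8 [62.2 11.5 45.3] [51.2  7.7] [70.4 15.1]
47 7 [63.1 11.6 50. ] [51.7  3.5] [72.6 15. ]
52 9 [64.1 11.9 54.3] [52.3  2.2] [74.6 17.4]
57 17 [67.8 10.6 59.2] [47.8  0.3] [79.9 15.9]
62 27 [74.   6.5 64.8] [56.8 -5.6] [81.4 15.1]
67 29 [70.9  6.7 69.8] [59.6 -2.7] [80.4 16.9]
72 13 [63.6  7.2 73.4] [56.4  2.6] [68.8 13.2]
top 49 px 343 349 163 173
47 3 [50.5  5.1 51.2] [47. -1.] [55.6 10.4]
52 3 [49.   2.8 54.8] [45.6  2.2] [52.5  3.4]
57 6 [56.7  0.6 59.6] [48.7 -4.6] [79.4  7.8]
62 10 [67.3  3.6 64.1] [49.2 -1.9] [78.6 13.4]
67 16 [63.3  3.7 69.2] [52.1 -3.1] [76.   9.6]
72 7 [61.2  0.8 73.7] [57.4 -4.2] [68.8  5.9]
77 3 [61.   4.  78.3] [57.6 -1. ] [65.5 10.3]
```

View pics/g7.png

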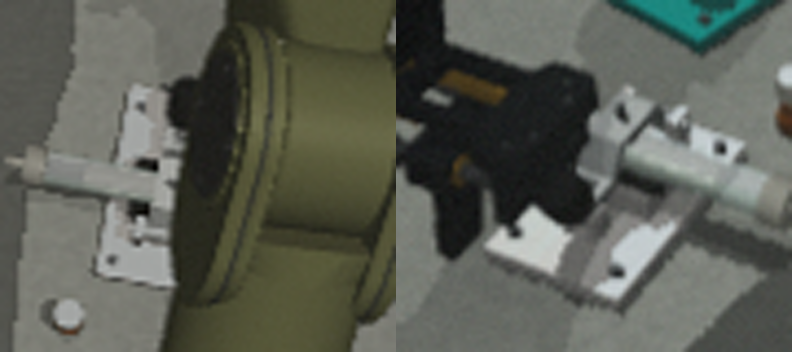

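The crop shows the nut at about (185,95) in the left half and (570,180) in the right, partly hidden. The depth points put the top face's centre at (70.5, 69) mm in the clamp's x-z. The bolt has therefore come in to about 0.53 rad and the nut slid about 11 mm. I'll pinch the nut, pull it back up along the bolt, then swing it upright.

```bash
python3 -m inch '[[-1,0.18,0,0,45],[-1,0.18,0,0,45],[-1,0.18,0,0,45],[-1,0.18,0,0,45],[-1,0.21,0,0,45]]' |grep -E "clock|pos|force"
python3 -m inch '[[-0.07,0.02,0,0,45],[0,0,-0.8,0,45],[0,0,-0.8,0,45],[0,0,-0.8,0,45],[0,0,-0.6,0,45]]' |grep -E "clock|pos|force|open"
python3 -m inch '[[0,0,-0.4,0,45],[0,0,-0.3,0,45],[0,0,0,0,45]]' |grep -E "clock|pos|force|open"
python3 m4.py |head -1
python3 -m inch '[[0,0,0,0,34],[0,0,0,0,30],[0,0,0,0,20],[0,0,0,0,20],[0,0,0,0,20]]' 25|grep -E "clock|pos|force|open"
```

```text
clock: 17.95
tool_pos: [0.6192, -0.1017, 0.1279]
contact_force: [0.3, 0.5, 1.1]
clock: 18.45
tool_pos: [0.6197, -0.1013, 0.0514]
contact_force: [0.5, -0.3, 0.1]
opening: 0.51
clock: 18.75
tool_pos: [0.6193, -0.1012, 0.0341]
contact_force: [-0.0, -0.5, -0.0]
opening: 0.512
tcp loc [[64.8  1.2 34.1]]
clock: 19.35
tool_pos: [0.6201, -0.1017, 0.0353]
contact_force: [-0.7, -1.8, 4.1]
opening: 0.312
```

```bash
python3 -m inch '[[0.06,-0.01,0.11,0,20],[0.06,-0.01,0.1,0,20],[0.06,-0.01,0.1,0,20],[0,0,0,0,20]]' |grep -E "clock|pos|force|open"
python3 -m inch '[[-0.18,0.032,0.09,0,20],[-0.18,0.032,0.08,0,20],[0,0,0,0,20]]' |grep -E "clock|pos|force|open"; python3 m4.py|head -1
```

```text
clock: 19.75
tool_pos: [0.623, -0.1022, 0.0418]
contact_force: [-2.0, -0.9, -9.1]
opening: 0.311
clock: 20.05
tool_pos: [0.6148, -0.1007, 0.0472]
contact_force: [0.2, -2.8, -6.6]
opening: 0.311
tcp loc [[60.3  0.9 47.2]]
```

```bash
python3 -m inch '[[-0.18,0.032,0.06,0,20],[-0.18,0.032,0.05,0,20],[-0.18,0.032,0.03,0,20],[0,0,0,0,20]]' |grep -E "clock|pos|force|open"; python3 m4.py|head -1
```

```text
clock: 20.55
tool_pos: [0.6023, -0.0984, 0.0512]
contact_force: [1.1, -3.8, -3.6]
opening: 0.309
tcp loc [[47.6  1.  51.2]]
```

```bash
python3 -m inch '[[-0.12,0.02,0,0,20],[-0.06,0.01,0,0,20],[0,0,0,0,20],[0,0,0,0,20]]' |grep -E "clock|pos|force|open"; python3 m4.py|head -1; python3 nut.py; python3 -c "
from h import *
s=snap('scene');cv2.imwrite('pics/x.png',cv2.resize(s['bgr'][180:270,220:330],None,fx=6,fy=6,interpolation=cv2.INTER_CUBIC))"
```

```text
clock: 21.05
tool_pos: [0.5993, -0.0978, 0.0515]
contact_force: [3.5, -4.8, -0.6]
opening: 0.309
tcp loc [[44.5  1.  51.5]]
[ 3.59931623 -5.45931891  0.08941355] [[44.50229468  1.00566056 51.50042158]]
scene 211 px 260 278 213 233
42 6 [41.1  3.4 44. ] [35.7 -5.1] [45.7 12.1]
52 3 [54.8  2.4 56.2] [54.7 -1.4] [54.9  7.1]
57 8 [53.1  4.2 59.2] [ 49.6 -12.3] [56.9 12.7]
62 19 [54.   2.7 65.1] [ 49.7 -21.1] [61.1 20.1]
67 20 [55.   4.2 69.9] [ 50.7 -17.4] [61.3 20.5]
72 18 [55.5 -3.1 74.2] [ 50.5 -21.1] [59.6 18.6]
77 27 [55.3  1.8 79.4] [ 51.3 -21.3] [60.1 21.5]
82 55 [51.1 -1.8 85. ] [ 37.5 -21.1] [59.2 19.8]
87 29 [47.2 -2.1 88.7] [ 38.2 -21.2] [54.6 20.3]
92 19 [50.6 -4.9 94.5] [ 38.  -21.2] [55.9 21.8]
97 6 [49.  -4.4 98.5] [ 38.9 -17.9] [55.4 19.8]Traceback (most recent call last):
  File "nut.py", line 7, in <module>
    v,u=np.nonzero(k);print(n,k.sum(),"px",u.min(),u.max(),v.min(),v.max())
                                           ~~~~~^^
    return umr_minimum(a, axis, None, out, keepdims, initial, where)
ValueError: zero-size array to reduction operation minimum which has no identity
```

```bash
python3 -m inch '[[0,0,0,0,32],[0,0,0,0,40],[0,0,0.3,0,44],[0,0,0.8,0,44],[0,0,0.8,0,44]]' |grep -E "clock|pos|force|open"
python3 -m inch '[[0,0,0,0,0],[0,0,0,0,0],[0,0,0,0,0],[0,0,0,0,0],[0,0,0,0,0]]' 20 |grep -E "clock|pos|force|open"; python3 m4.py|head -1; python3 nut.py; python3 -c "
from h import *
s=snap('scene');cv2.imwrite('pics/g8.png',cv2.resize(s['bgr'][180:270,220:330],None,fx=6,fy=6,interpolation=cv2.INTER_CUBIC))"
```

```text
clock: 21.8
tool_pos: [0.5964, -0.0962, 0.0983]
contact_force: [0.7, -0.5, 0.2]
opening: 0.499
clock: 22.3
tool_pos: [0.5966, -0.0971, 0.097]
contact_force: [0.2, 0.6, 0.3]
opening: 0.07
tcp loc [[41.8  1.2 97. ]]
[-0.04987388  0.74037781 -0.27440997] [[42.00691106  1.20167337 97.25981785]]
scene 150 px 265 276 219 233
57 10 [52.3  8.2 59.8] [44.   0.5] [58.4 15.1]
62 18 [53.2  4.3 64.1] [ 42.6 -11.7] [60.7 14.4]
67 16 [52.1  9.4 69.6] [37.7 -1.1] [59.8 15.7]
72 19 [53.7  7.1 74.4] [38.4 -7.9] [59.7 16.6]
77 18 [53.6  7.9 79.7] [39.2 -3.5] [61.4 14.4]
82 52 [49.3  3.4 85.1] [36.4 -9.3] [62.2 15.3]
87 11 [46.5  2.4 87.8] [38.9 -4.7] [55.5 10.9]
top 6 px 344 348 173 174
82 4 [37.9 -2.6 84.5] [36.1 -7.6] [39.7  2.4]
```

View pics/g8.png

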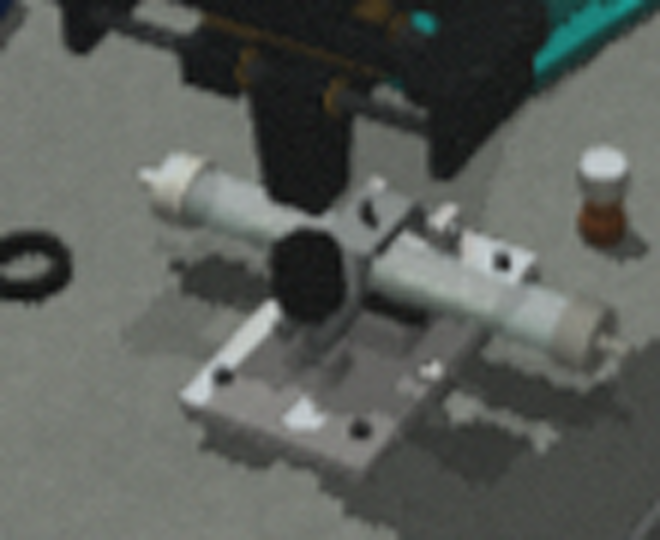

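The crop shows the nut upright at (310,275) above the fork, with the glass, vial and ring undisturbed. Now I press it down.

```bash
python3 -m inch '[[0.04,-0.04,-0.4,0,0],[0,0,-0.3,0,0],[0,0,-0.08,0,0],[0,0,-0.04,0,0],[0,0,0,0,0]]' |grep -E "clock|pos|force"
python3 -m inch '[[0,0,-0.04,0,0],[0,0,-0.04,0,0],[0,0,-0.04,0,0],[0,0,-0.04,0,0],[0,0,0,0,0]]' |grep -E "clock|pos|force"
```

```text
clock: 23.05
tool_pos: [0.598, -0.0982, 0.077]
contact_force: [0.1, 1.1, -0.8]
clock: 23.55
tool_pos: [0.5983, -0.0983, 0.0738]
contact_force: [-0.4, -0.1, 4.2]
```

```bash
python3 -m inch '[[0,0,-0.04,0,0],[0,0,-0.04,0,0],[0,0,0,0,0]]' |grep -E "clock|pos|force"
python3 -m inch '[[0,0,-0.04,0,0],[0,0,-0.04,0,0],[0,0,0,0,0]]' |grep -E "clock|pos|force"
```

```text
clock: 23.85
tool_pos: [0.5982, -0.0982, 0.072]
contact_force: [-1.2, 1.2, 6.7]
clock: 24.15
tool_pos: [0.5982, -0.0982, 0.07]
contact_force: [-1.1, 0.2, 7.0]
```

```bash
python3 -m inch '[[0,0,-0.04,0,0],[0,0,-0.04,0,0],[0,0,-0.04,0,0],[0,0,0,0,0]]' |grep -E "clock|pos|force"
```

```text
clock: 24.55
tool_pos: [0.5981, -0.0982, 0.067]
contact_force: [-1.8, 0.2, 6.2]
```

```bash
python3 -m inch '[[0,0,-0.03,0,0],[0,0,-0.03,0,0],[0,0,0,0,0]]' |grep -E "clock|pos|force"
```

```text
clock: 24.85
tool_pos: [0.598, -0.0982, 0.0655]
contact_force: [-1.4, 0.1, 6.9]
```

```bash
python3 -m inch '[[0,0,-0.03,0,0],[0,0,0,0,0],[0,0,0,0,0]]' |grep -E "clock|pos|force"
```

```text
clock: 25.15
tool_pos: [0.5981, -0.0982, 0.0648]
contact_force: [-1.3, 0.7, 7.4]
```

```bash
python3 -m inch '[[0,0,-0.02,0,0],[0,0,0,0,0],[0,0,0,0,0]]' |grep -E "clock|pos|force"
```

```text
clock: 25.45
tool_pos: [0.598, -0.0982, 0.0644]
contact_force: [-3.1, -0.3, 8.2]
```

```bash
python3 -m inch '[[0,0,-0.02,0,0],[0,0,0,0,0],[0,0,0,0,0]]' |grep -E "clock|pos|force"
```

```text
clock: 25.75
tool_pos: [0.598, -0.0982, 0.0642]
contact_force: [-2.3, 0.8, 11.0]
```

```bash
python3 -m inch '[[0,0,-0.02,0,0],[0,0,0,0,0],[0,0,0,0,0]]' |grep -E "clock|pos|force"
```

```text
clock: 26.05
tool_pos: [0.598, -0.0982, 0.064]
contact_force: [-3.0, 1.2, 12.7]
```

```bash
python3 -m inch '[[0,0,-0.02,0,0],[0,0,0,0,0],[0,0,0,0,0]]' |grep -E "clock|pos|force"
```

```text
clock: 26.35
tool_pos: [0.598, -0.0982, 0.0637]
contact_force: [-4.6, 1.4, 14.7]
```

```bash
python3 -m inch '[[0,0,0.2,0,0],[0,0,0.5,0,0],[0,0,0.9,0,0],[0,0,1,0,0],[0,0,1,0,0]]' |grep -E "clock|pos|force"
python3 -m inch '[[0,1,0.5,0,0],[0,1,0.5,0,0],[0,1,0,0,0],[0,1,0,0,0],[0,1,0,0,0]]' |grep -E "clock|pos|force"
python3 -m inch '[[0,1,0,0,0],[0,1,0,0,0],[0,1,0,0,0],[0,1,0,0,0],[0,1,0,0,0]]' |grep -E "clock|pos|force"
python3 nut.py
python3 - <<'E'
from h import *
s=snap("top");b=cv2.resize(s["bgr"][140:230,290:400],None,fx=6,fy=6,interpolation=cv2.INTER_CUBIC)
s=snap("scene");c=cv2.resize(s["bgr"][180:270,220:330],None,fx=6,fy=6,interpolation=cv2.INTER_CUBIC);cv2.imwrite("pics/g9.png",cv2.resize(np.hstack([b,c]),None,fx=.6,fy=.6))
d=cloud(snap("top"));d2=cloud(snap("scene"));np.savez("d0b.npz",C=d,D=d2)
E
sed 's/d0.npz/d0b.npz/' m2.py | python3 - | grep tube
```

```text
clock: 26.85
tool_pos: [0.5981, -0.0982, 0.1533]
contact_force: [0.4, -0.2, -0.1]
clock: 27.35
tool_pos: [0.5982, 0.0277, 0.1777]
contact_force: [0.4, -0.0, 0.0]
clock: 27.85
tool_pos: [0.5981, 0.1528, 0.1775]
contact_force: [0.7, 0.5, -0.1]
[ 0.71489925  0.50167003 -0.13798878] [[ -0.99660974 247.4673628  177.50346877]]
scene 148 px 265 277 222 236
37 3 [41.5 12.6 41.1] [37.9 12.3] [45.7 13.4]
42 7 [49.9  5.6 45.2] [40.7 -5.3] [54.2 12.3]
47 14 [51.2  7.3 49.7] [37.3 -4.4] [56.6 14.9]
52 12 [51.3  8.8 55.1] [37.  -0.7] [57.6 15.7]
57 12 [50.8  7.8 59.7] [ 36.5 -11.7] [58.5 15.8]
62 17 [53.2  9.1 64.5] [43.  -5.6] [59.8 16.3]
67 23 [53.1  6.1 70.4] [41.3 -8.5] [60.4 15. ]
72 50 [47.7  3.4 75.2] [36.2 -9.1] [60.2 14.6]
77 9 [48.2  4.4 78.4] [39.1 -3.3] [60.4 14.6]
top 45 px 343 350 169 175
67 13 [46.6 -1.4 70.1] [ 35.3 -13.5] [56.2  9.2]
72 22 [45.  -3.9 74.9] [ 35.4 -14.1] [55.8  8.6]
77 10 [42.5 -0.4 78.6] [ 35.8 -11.4] [50.6  7.3]
t tube c [ 0.5524336  -0.09039079] dir [0.17601738 0.98438706] -10.137868828306948 len -0.11612314314260139 0.1090653357311666 mid [ 0.55181245 -0.0938646 ] ztop [0.05227487 0.05767203 0.05835356]
s tube c [ 0.56109378 -0.07852795] dir [0.17466936 0.98462714] -10.059417632476814 len -0.12864708962585455 0.11185937186805214 mid [ 0.55962763 -0.08679277] ztop [0.05379741 0.05787286 0.05837773]
```

View pics/g9.png

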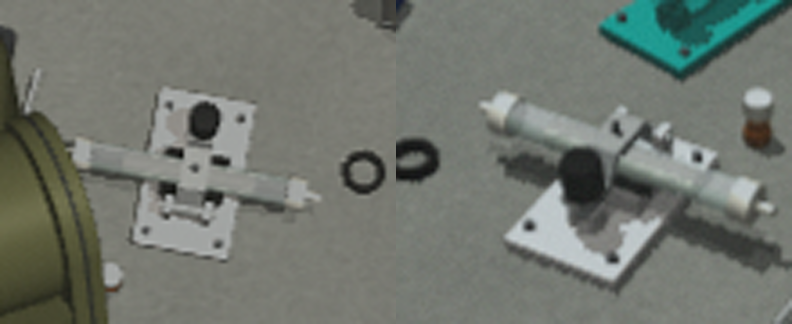

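```bash
python3 -c "
from plant import r
print(r.finish_job())"
```

```text
the job is handed in; nothing more can be done
None
```

The job is handed in at about 28 s. The steel half is closed on the glass, the bolt stands in the fork's slot, and the nut bears on the fork. The order was strap first, then bolt, then nut, with one slip in between.

**Final checks**
- **Nut push:** sliding it took about 7 N. The push then rose over the last millimetre to 14.7 N, between the 12 N snug and 20 N danger marks.
- **Last pictures:** the nut's underside sits at the fork's height. The column's direction and height are unchanged. The vial and ring look undisturbed; the driver was only partly in view.
- **Gripper:** it was well clear of everything at hand-in.

**What went wrong or stayed unsure**
- **Tool height:** the fingertips sat about 31 mm higher than the reported pose and `r.tips_ahead` implied. The first pinch therefore closed on air, and I corrected for it by depth image.
- **Strap contact:** the force on the fork peaked at about 11 N for a moment before I lifted off, by the lever ratio about 25 N on the glass. That is harder than the gentle touch intended, but below the danger level.
- **Nut slid early:** my first push on the bolt pushed the nut down it by about 11 mm instead of swinging it. I gripped the nut, pulled it back up and swung the bolt upright before the real push-down.
- **Bolt angle:** depth points suggest it may lean out by about 0.05 rad, within measuring error. The side force during the press suggested no lean. I did not settle which is right.
- **Column position along its length:** the scene camera agreed with its starting value to about 1 mm. The top camera read 7 mm different with one end hidden by the arm, so I did not rely on it.

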